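# Close the two-part cup mould

### The job

The loose half of the plaster cup mould is leaning back on the two pegs of its drying rest. Tip it up with your fingertips until it stands on its foot, then push it along the cradle until the mould is fully closed against the other half. Work gently and only by pushing: do not pick up either half, do not knock the other half about, and leave the lid, the cup and the brush where they are.

Things in the scene. Friction and masses are not known exactly. Their poses are not given: they have to be found in the camera images.
- cradle: Wooden mould cradle fixed to the bench: board 280 (x) x 190 (y) x 18 mm thick, its top 18 mm above the bench; origin under its centre, x the closing direction (from peg bar to end board), z up. Guide battens on both long sides rise 14 mm above the top, channel between them 156 mm wide. End board, 70 mm above the top, inner face at x = +122 mm.
- peg_bar: Drying rest fixed across the cradle (place along it varies): dark bar 24 (x) x 154 (y) x 16 mm high with two upright pegs, 14 mm thick, tops 55 mm above the cradle top, at y = -58 and +58 mm (102 mm free between). Origin under the bar's centre, on the cradle top; axes as the cradle's.
- loose_half: Loose mould half: whitish plaster block 60 (x) x 150 (y) x 100 mm high (z), about 0.8 kg, half-round cup cavity (radius 36 mm, open at top) in its +x face. Origin at centre of its underside, z up, x towards the other half. Starts leaning back 0.66 rad, lower back edge on the cradle, back on the pegs; falls forward onto its foot by itself once tilted back less than about 0.45 rad.
- heel (a point): Middle of the loose half's back lower edge (-30, 0, 0 mm in its frame); rests on the cradle top at the start, about 46 mm in front of the pegs' centres.
- toe (a point): Middle of the loose half's front lower edge (+30, 0, 0 mm in its frame); raised at the start.
- top_edge (a point): Middle of the loose half's back upper edge (-30, 0, 100 mm in its frame); at the start about 15 mm behind the pegs' centres and 79 mm above the cradle top: the place to push.
- loose_face (a point): Centre of the loose half's parting face (+30, 0, 50 mm in its frame).
- fixed_half: Other mould half, same size and mass, upright, not fastened, its back against the end board. Origin at centre of its underside, x as the cradle's, z up. Its -x face has the cavity and four small natches (registration knobs, 6 mm) that enter holes in the loose half and do not hinder closing.
- fixed_face (a point): Centre of the other half's parting face (-30, 0, 50 mm in its frame), axes as that half's; the mould is closed when the loose half's face meets it.
- lid: Biscuit-fired lid with a round knob, 112 mm across, 68 mm high, beside the cradle; origin at the centre of its underside. Leave alone.
- cup: Grey clay-coloured cup without handle, 84 mm across, 85 mm high, on the other side of the cradle; origin at the centre of its underside. Leave alone.
- brush: Flat wooden dusting brush, about 210 mm long (along y), 30 mm wide, 19 mm high, lying beyond the end board; origin under its middle. Leave alone.

How it is judged (in metres and radians):
On the way:
1. the loose half stands upright on its foot (angle between loose_half's own z axis and vertical below 0.07 rad and height (world z) of loose_half below 0.022 m), for 0.1 s.
At the end, for the whole second after the job is handed in: Both halves stand upright on the cradle (within 0.05 rad) at rest, their parting faces together within 4 mm, in line sideways within 8 mm and square within 0.06 rad; the other half is within 10 mm of where it stood (x of loose_face in the frame of fixed_face between -0.004 and 0.004 m and y of loose_face in the frame of fixed_face between -0.008 and 0.008 m and angle between the x axis of loose_half and the x axis of fixed_half, either way round below 0.06 rad and angle between each of loose_half, fixed_half's own z axis and vertical below 0.05 rad and height (world z) of each of loose_half, fixed_half below 0.022 m and distance of fixed_half from where it was at the start of the episode below 0.01 m and linear speed of each of loose_half, fixed_half below 0.01 m/s); the robot touches nothing.
It fails at once if the loose half is lifted off the cradle (heel and toe both more than 6 mm up) (height (world z) of each of heel, toe above 0.024 m).
It fails at once if the loose half is knocked over (angle between loose_half's own z axis and vertical above 0.85 rad).
It fails at once if the other half is lifted, tipped or shifted (angle between fixed_half's own z axis and vertical above 0.2 rad or height (world z) of fixed_half above 0.03 m or distance of fixed_half from where it was at the start of the episode above 0.02 m).
It fails at once if the robot presses the plaster harder than 45 N (contact force between any of the arm, the fingers and loose_half above 45 N or contact force between the fingers and fixed_half above 45 N).
It fails at once if the lid, the cup or the brush is moved more than 20 mm or tipped (distance of any of lid, cup, brush from where it was at the start of the episode above 0.02 m or angle between any of lid, cup, brush's own z axis and vertical above 0.3 rad).
It also fails if it takes over 38 s, if anything falls off the work surface, if the arm or the gripper's body presses on something with over 40 N, if the wrist force passes 120 N, or if a joint passes its speed limit or range.

### The arm

A 6-joint arm with a two-finger parallel gripper is mounted at the origin on the work surface. World frame = base frame: x ahead of the robot, y to its left, z up, the work surface at z = 0. Lengths are in mm, angles in degrees, forces in N, time in s.
With the tool pointing down it reaches from about 300 to 850 mm from the base axis. Payload 4.2 kg.
Tool frame: the origin (TCP) lies at the very end of the fingers, on their centre line; the grasp point (between the pads) lies 19 mm behind it (manip.tcp_to_grasp is the distance from the TCP to the grasp point, in mm); z points along the fingers, y is the line along which they close (so a half turn about z gives the same grasp; the last joint's range is limited). The gripper opens to 91 mm and grips with 3 to 60 N. Pads are 32 mm wide; open, the fingers measure 118 mm over their backs; the gripper's body (76 mm by 178 mm) begins 60 mm behind the grasp point.
Start: joints at [69.844, 18.312, 89.639, -0, 72.044, -1.146], TCP at [187.306, 543.654, 213.976] pointing down, gripper open.
Joint ranges: [-177.97, 177.97], [-48.28, 115.42], [12.27, 149.76], [-77.06, 257.06], [2.81, 150.46], [-146.56, 146.56]. Speed limits (degrees/s): [147.25, 147.25, 180, 180, 180, 180].

### API

Orientations are given as a 3x3 rotation matrix whose columns are the frame's x, y, z axes.
In Python, from rig import manip gives the robot as it stands.
- The arm moves only by the tool step_arm, never from a script. Its argument "increments" is a list of rows, each an object of numbers: "jaw": the opening, from 0 (shut) to 1 (fully open); "dx", "dy", "dz": the shift along the tool's x, y, z each as a share of 150 mm, from -1 to 1; "ax", "ay", "az": the turn, a rotation vector about the tool's x, y, z each as a share of 0.5 rad, from -1 to 1. A call has 1 to 10 rows; each row shifts and turns the commanded pose from where the row before left it, along the tool's axes as they then stand; what a row does not reach is not made up. A row lasts 1/10 s, in which the tool goes at most 50 mm and 8.59 degrees, less where a joint would pass 70% of its speed; a pose out of reach is approached as far as the arm can. A call with a number of a shift or a turn outside -1 to 1 is refused whole. A call with a gripper value outside its range is refused whole. The fingers move at their own pace and stop on an object; "squeeze" is the grip in N (left out, the last holds). Time passes only in rows, so rows that do not move let the fingers close. It gives the time, the measured TCP pose, the force, the opening and the grip force at its end, in the units of the state.
- manip.read_state(): the state, without advancing time (a new reading comes with each control period).
- manip.snapshot(name): name is "scene" or "top" or "wrist"; returns the picture (420x560x3 uint8, red, green, blue); there is no depth.
- manip.camera_info(name): a dict with "fx", "fy", "cx", "cy" (pixels), "origin" and "attitude" of the camera in the world. Camera axes: x right, y up, looking along -z (the intrinsics and any distortion apply to the point x, -y, -z); pixel columns grow to the right and rows downward; lengths in mm; the calibration is good to about 2 mm. A picture is of the moment at which its call begins: read the wrist's pose just before it. camera_info takes no time and is no camera call; for the wrist camera it gives the pose at the moment of the call.
- manip.hand_in(): hands the job in; it is judged then, once.
The state is a dict: "time": time; "joint_pos": joint angles; "joint_velocities": joint speeds; "joint_torque": joint torques, N m; "position": TCP position; "tool_rot": TCP orientation; "wrist_force": force on the tool from outside, world axes, zero at the start; "wrist_torque": the same for the moment, N m; "gripper_width": finger opening in mm; "finger_force": force on a finger pad.
Only numpy, scipy, OpenCV 4.12 (cv2) and the standard library are available. Lean on these libraries where they do the work, as an engineer would, in place of code of your own. Each camera call takes 0.05 s, during which the arm holds its last target. There are 200 camera calls.

## Working session

There is one attempt and no reset: what is moved stays moved. The work goes in short steps, Python scripts to look and compute and a tool call to move; the robot and the scene stay as the last step left them, time stands still between calls to the robot, and variables do not carry over. Pictures are saved under pics/ and viewed, at most 10 in all, crops included, and the job is handed in when it is done.

Besides the shell and the picture viewer there is one more tool, called after "Call:" as name(argument=value, ...), one argument or row to a line, values as JSON. step_arm: Moves the arm, as the interface text tells. Its arguments: {"type":"object","properties":{"increments":{"type":"array","items":{"type":"object","properties":{"jaw":{"type":"number"},"dx":{"type":"number","minimum":-1,"maximum":1},"dy":{"type":"number","minimum":-1,"maximum":1},"dz":{"type":"number","minimum":-1,"maximum":1},"ax":{"type":"number","minimum":-1,"maximum":1},"ay":{"type":"number","minimum":-1,"maximum":1},"az":{"type":"number","minimum":-1,"maximum":1}}}},"squeeze":{"type":"number"}},"required":["increments"]}

```bash
mkdir -p pics; python3 - <<'E'
from rig import manip
import cv2,numpy as np
for n in ("scene","top"):
    im=manip.snapshot(n); cv2.imwrite(f"pics/{n}0.png",cv2.cvtColor(im,cv2.COLOR_RGB2BGR))
    c=manip.camera_info(n); print(n,c)
s=manip.read_state(); print(s['time'],s['position'],s['tool_rot'])
E
```

```text
scene {'fx': 467.79307855050774, 'fy': 467.79307855050774, 'cx': 277.73417918995796, 'cy': 210.70498947635917, 'origin': array([ 835.99624253, -308.98078639,  731.10050629]), 'attitude': array([[ 0.84368171, -0.45531469,  0.28441118],
       [ 0.53675912,  0.70603651, -0.46195464],
       [ 0.00953006,  0.54240297,  0.8400644 ]])}
top {'fx': 527.111624962906, 'fy': 527.111624962906, 'cx': 277.5042887039075, 'cy': 202.70802629603588, 'origin': array([ 477.48021113,   49.61092585, 1085.14966181]), 'attitude': array([[-0.01939054,  0.98999738, -0.13974692],
       [-0.99978672, -0.01820594,  0.00975028],
       [ 0.00710853,  0.13990618,  0.99013925]])}
0.1 [187.17251699 543.21735675 213.2102805 ] [[-9.45450967e-01  3.25764013e-01 -5.25351572e-04]
 [ 3.25764436e-01  9.45449771e-01 -1.50434561e-03]
 [ 6.63186079e-06 -1.59342587e-03 -9.99998730e-01]]
```

View pics/top0.png

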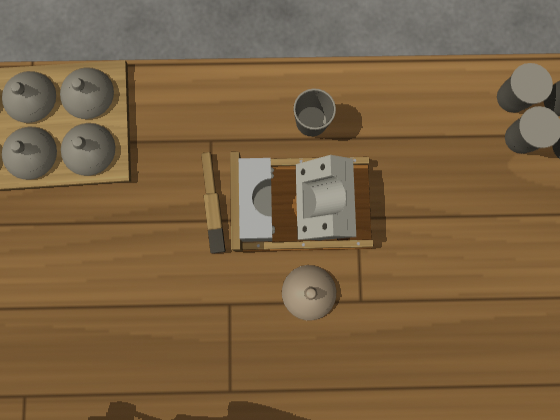

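View pics/scene0.png

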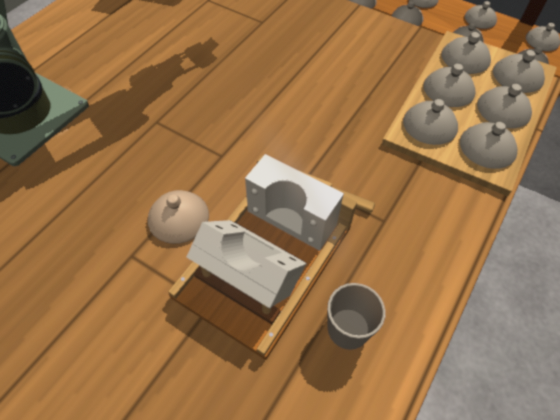

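The top view shows the cradle with its closing direction pointing image-left (about +y in the world). The fixed half's top is at about (238-272, 158-241), and the leaning half is at about (297-356, 157-240). The lid is at (310,292), the cup at (315,110), and the brush lies beyond the end board. I'll enlarge both views to pick points.

```bash
python3 - <<'E'
import cv2
a=cv2.imread("pics/top0.png")[140:260,220:380]; cv2.imwrite("pics/top0c.png",cv2.resize(a,None,fx=5,fy=5,interpolation=cv2.INTER_CUBIC))
a=cv2.imread("pics/scene0.png")[150:360,160:380]; cv2.imwrite("pics/scene0c.png",cv2.resize(a,None,fx=2.8,fy=2.8,interpolation=cv2.INTER_CUBIC))
E
```

```text
(no output)
```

View pics/top0c.png

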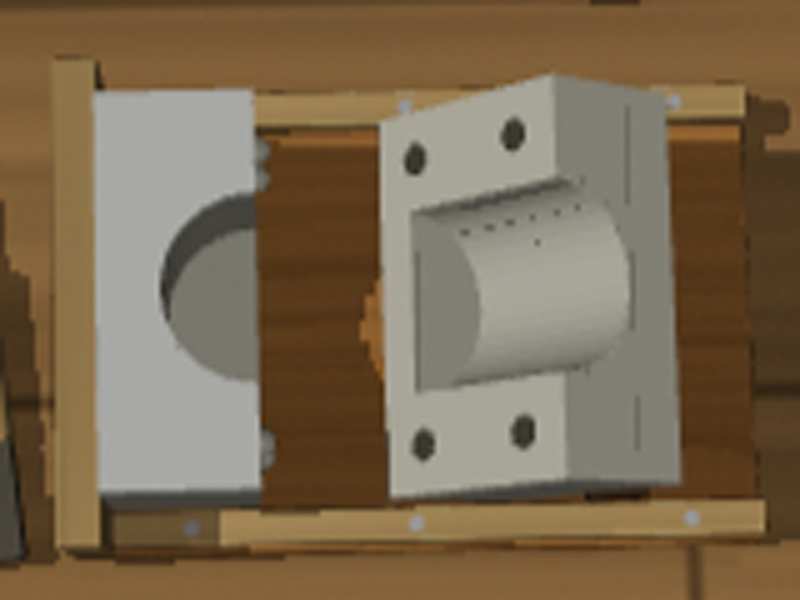

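View pics/scene0c.png

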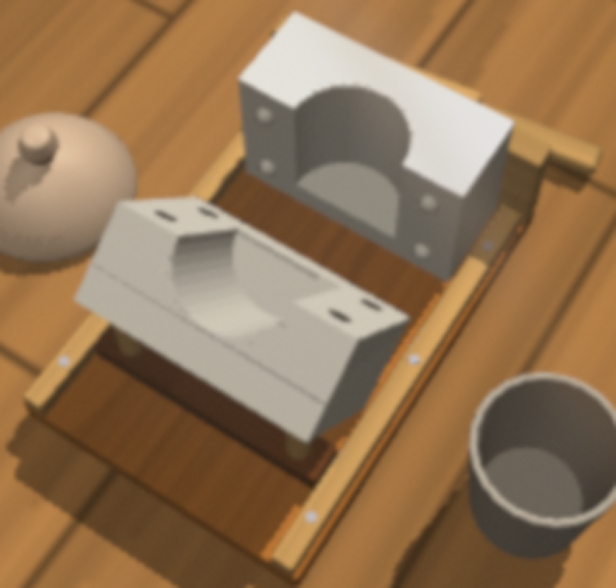

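In the crops, the loose half's top edge runs (665,92)-(681,485) in the top crop and (77,298)-(310,441) in the scene crop. The fixed half's top corners are at (93,92), (252,90), (261,490) and (98,492). The cradle's near end is at about x=745-765. I'll cast rays and cross-check across the two views.

```bash
cat > h.py <<'E'
import numpy as np
from rig import manip
C={n:manip.camera_info(n) for n in ("scene","top")}
def ray(n,u,v):
    c=C[n]; d=np.array([(u-c['cx'])/c['fx'],-(v-c['cy'])/c['fy'],-1.]); return c['origin'],c['attitude']@d
def pl(n,u,v,z):
    o,d=ray(n,u,v); return o+d*(z-o[2])/d[2]
def T(x,y): return ("top",(x+.5)/5-.5+220,(y+.5)/5-.5+140)
def S(x,y): return ("scene",(x+.5)/2.8-.5+160,(y+.5)/2.8-.5+150)
def tri(a,b):
    o1,d1=ray(*a);o2,d2=ray(*b); A=np.c_[d1,-d2]; t=np.linalg.lstsq(A,o2-o1,rcond=None)[0]
    p,q=o1+d1*t[0],o2+d2*t[1]; return (p+q)/2,np.linalg.norm(p-q)
E
python3 - <<'E'
from h import *
np.set_printoptions(precision=1,suppress=True)
print("fixed top z118")
for a in [(93,92),(252,90),(261,490),(98,492)]: print(pl(*T(*a),118))
for a in [(293,12),(512,122),(463,195),(240,80)]: print(pl(*S(*a),118), 'scene')
print("tri fixed front L/R",tri(T(252,90),S(463,195)),tri(T(261,490),S(240,80)))
print("top_edge",tri(T(665,92),S(310,441)),tri(T(681,485),S(77,298)))
print("upper front",tri(T(553,75),S(408,319)),tri(T(567,487),S(122,203)))
print("toe z55",pl(*T(381,122),55),pl(*T(390,497),55))
print("batten ends z32",[pl(*T(*a),32) for a in [(745,87),(745,122),(765,500),(765,533)]])
print("batten scene",[pl(*S(*a),32) for a in [(298,575),(28,402)]])
print("top_edge z97",pl(*T(665,92),97),pl(*T(681,485),97))
E
```

```text
fixed top z118
[700.  112.1 118. ]
[699.7  52.5 118. ]
[549.5  51.8 118. ]
[549.9 111.6 118. ]
[548.  112.3 118. ] scene
[697.8 112.5 118. ] scene
[698.3  54.4 118. ] scene
[550.2  52.8 118. ] scene
tri fixed front L/R (array([699. ,  52.5, 121.1]), np.float64(0.051403829640359326)) (array([549.9,  52.2, 118.2]), np.float64(1.169878743564566))
top_edge (array([ 700.6, -105.1,   99.8]), np.float64(0.8616300299561162)) (array([ 550.3, -105. ,   99.1]), np.float64(1.5762967647735733))
upper front (array([707.3, -49.5, 147.5]), np.float64(26.391593380230006)) (array([548.7, -58. , 130.9]), np.float64(3.3006053367160972))
toe z55 [700.2   1.5  55. ] [550.5   1.6  55. ]
batten ends z32 [array([ 717.1, -148.9,   32. ]), array([ 702.5, -148.3,   32. ]), array([ 548.1, -149.5,   32. ]), array([ 534.9, -149. ,   32. ])]
batten scene [array([ 721.6, -148.9,   32. ]), array([ 538.6, -149.9,   32. ])]
top_edge z97 [ 700.9 -105.8   97. ] [ 550.  -105.9   97. ]
```

All views agree: the closing direction is +y and the channel is centred at x≈625. The loose half's heel is at y≈-44.5, its top edge at (625, -105.5, 98), and the pegs at y≈-90. The fixed half's parting face is at y≈52.4, so the gap once the half stands is about 37 mm. I'll turn the tool so its y axis lies along world x; tool +x is then the closing direction.

Call:
step_arm(
  increments=[
    {"az":0.2753,"jaw":0.65},
    {"az":0.2753,"jaw":0.65},
    {"az":0.2753,"jaw":0.65},
    {"az":0.2753,"jaw":0.65},
    {"az":0.2753,"jaw":0.65},
    {"az":0.2753,"jaw":0.65},
    {"az":0.2753,"jaw":0.65},
    {"az":0.2753,"jaw":0.65},
    {"az":0.2753,"jaw":0.65},
    {"jaw":0.65},
  ],
)

```text
validation failed for argument at $.in...
```

Call:
step_arm(
  increments=[
    {"dx":0,"dy":0,"dz":0,"ax":0,"ay":0,"az":0.28,"jaw":0.65},
  ],
)

```text
time: 0.2
position: [187.2, 543.3, 213.4]
tool_rot: [[-0.889, 0.458, -0.0], [0.458, 0.889, -0.001], [-0.0, -0.001, -1.0]]
wrist_force: [-0.4, -0.1, 0.0]
gripper_width: 85.8
finger_force: 0.0
```

Call:
step_arm(
  increments=[
    {"dx":0,"dy":0,"dz":0,"ax":0,"ay":0,"az":0.28,"jaw":0.65},
    {"dx":0,"dy":0,"dz":0,"ax":0,"ay":0,"az":0.28,"jaw":0.65},
    {"dx":0,"dy":0,"dz":0,"ax":0,"ay":0,"az":0.28,"jaw":0.65},
    {"dx":0,"dy":0,"dz":0,"ax":0,"ay":0,"az":0.28,"jaw":0.65},
    {"dx":0,"dy":0,"dz":0,"ax":0,"ay":0,"az":0.28,"jaw":0.65},
    {"dx":0,"dy":0,"dz":0,"ax":0,"ay":0,"az":0.28,"jaw":0.65},
    {"dx":0,"dy":0,"dz":0,"ax":0,"ay":0,"az":0.28,"jaw":0.65},
    {"dx":0,"dy":0,"dz":0,"ax":0,"ay":0,"az":0.24,"jaw":0.65},
  ],
)

```text
time: 1.0
position: [187.2, 543.3, 213.4]
tool_rot: [[0.006, 1.0, -0.0], [1.0, -0.006, -0.001], [-0.001, -0.0, -1.0]]
wrist_force: [-0.4, -0.2, 0.7]
gripper_width: 59.3
finger_force: 0.0
```

Call:
step_arm(
  increments=[
    {"dx":-0.26,"dy":0.16,"dz":0,"ax":0,"ay":0,"az":0,"jaw":0.65},
    {"dx":-0.26,"dy":0.16,"dz":0,"ax":0,"ay":0,"az":0,"jaw":0.65},
    {"dx":-0.26,"dy":0.16,"dz":0,"ax":0,"ay":0,"az":0,"jaw":0.65},
    {"dx":-0.26,"dy":0.16,"dz":0,"ax":0,"ay":0,"az":0,"jaw":0.65},
    {"dx":-0.26,"dy":0.16,"dz":0,"ax":0,"ay":0,"az":0,"jaw":0.65},
    {"dx":-0.26,"dy":0.16,"dz":0,"ax":0,"ay":0,"az":0,"jaw":0.65},
    {"dx":-0.26,"dy":0.16,"dz":0,"ax":0,"ay":0,"az":0,"jaw":0.65},
    {"dx":-0.26,"dy":0.16,"dz":0,"ax":0,"ay":0,"az":0,"jaw":0.65},
    {"dx":-0.26,"dy":0.16,"dz":0,"ax":0,"ay":0,"az":0,"jaw":0.65},
    {"dx":-0.26,"dy":0.16,"dz":0,"ax":0,"ay":0,"az":0,"jaw":0.65},
  ],
)

```text
time: 2.0
position: [427.3, 151.6, 213.8]
tool_rot: [[0.001, 1.0, -0.0], [1.0, -0.001, 0.0], [0.0, -0.0, -1.0]]
wrist_force: [0.3, 0.6, -0.6]
gripper_width: 59.5
finger_force: 0.0
```

Call:
step_arm(
  increments=[
    {"dx":-0.26,"dy":0.16,"dz":0,"ax":0,"ay":0,"az":0,"jaw":0.65},
    {"dx":-0.26,"dy":0.16,"dz":0,"ax":0,"ay":0,"az":0,"jaw":0.65},
    {"dx":-0.26,"dy":0.17,"dz":0,"ax":0,"ay":0,"az":0,"jaw":0.65},
    {"dx":-0.26,"dy":0.17,"dz":0,"ax":0,"ay":0,"az":0,"jaw":0.65},
    {"dx":-0.26,"dy":0.17,"dz":0,"ax":0,"ay":0,"az":0,"jaw":0.65},
    {"dx":-0.26,"dy":0.17,"dz":0,"ax":0,"ay":0,"az":0,"jaw":0.65},
    {"dx":-0.26,"dy":0.16,"dz":0,"ax":0,"ay":0,"az":0,"jaw":0.65},
    {"dx":-0.24,"dy":0.16,"dz":0,"ax":0,"ay":0,"az":0,"jaw":0.65},
    {"dx":0,"dy":0,"dz":0,"ax":0,"ay":0,"az":0,"jaw":0.65},
    {"dx":0,"dy":0,"dz":0,"ax":0,"ay":0,"az":0,"jaw":0.65},
  ],
)

```text
time: 3.0
position: [624.3, -156.3, 212.7]
tool_rot: [[0.003, 1.0, -0.002], [1.0, -0.003, 0.001], [0.001, -0.002, -1.0]]
wrist_force: [-0.5, 0.9, 0.3]
gripper_width: 59.2
finger_force: 0.0
```

Call:
step_arm(
  increments=[
    {"dx":0,"dy":0,"dz":0.17,"ax":0,"ay":0,"az":0,"jaw":0.65},
    {"dx":0,"dy":0,"dz":0.17,"ax":0,"ay":0,"az":0,"jaw":0.65},
    {"dx":0,"dy":0,"dz":0.17,"ax":0,"ay":0,"az":0,"jaw":0.65},
    {"dx":0,"dy":0,"dz":0.17,"ax":0,"ay":0,"az":0,"jaw":0.65},
    {"dx":0,"dy":0,"dz":0.17,"ax":0,"ay":0,"az":0,"jaw":0.65},
    {"dx":0,"dy":0,"dz":0.02,"ax":0,"ay":0,"az":0,"jaw":0.65},
    {"dx":0.07,"dy":0,"dz":0,"ax":0,"ay":0,"az":0,"jaw":0.65},
    {"dx":0.07,"dy":0,"dz":0,"ax":0,"ay":0,"az":0,"jaw":0.65},
    {"dx":0,"dy":0,"dz":0,"ax":0,"ay":0,"az":0,"jaw":0.65},
  ],
)

```text
time: 3.9
position: [625.5, -132.9, 85.3]
tool_rot: [[-0.001, 1.0, 0.003], [1.0, 0.001, 0.0], [0.0, 0.003, -1.0]]
wrist_force: [0.1, -0.5, 0.2]
gripper_width: 59.2
finger_force: 0.0
```

Call:
step_arm(
  increments=[
    {"dx":0.03,"dy":0,"dz":0,"ax":0,"ay":0,"az":0,"jaw":0.65},
    {"dx":0.02,"dy":0,"dz":0,"ax":0,"ay":0,"az":0,"jaw":0.65},
    {"dx":0.02,"dy":0,"dz":0,"ax":0,"ay":0,"az":0,"jaw":0.65},
    {"dx":0.02,"dy":0,"dz":0,"ax":0,"ay":0,"az":0,"jaw":0.65},
    {"dx":0.02,"dy":0,"dz":0,"ax":0,"ay":0,"az":0,"jaw":0.65},
    {"dx":0.02,"dy":0,"dz":0,"ax":0,"ay":0,"az":0,"jaw":0.65},
    {"dx":0.02,"dy":0,"dz":0,"ax":0,"ay":0,"az":0,"jaw":0.65},
  ],
)

```text
time: 4.6
position: [624.5, -111.9, 83.3]
tool_rot: [[0.001, 1.0, -0.0], [1.0, -0.001, 0.001], [0.001, -0.0, -1.0]]
wrist_force: [1.6, -0.2, -0.1]
gripper_width: 58.9
finger_force: 0.0
```

Call:
step_arm(
  increments=[
    {"dx":0.02,"dy":0,"dz":0,"ax":0,"ay":0,"az":0,"jaw":0.65},
    {"dx":0.02,"dy":0,"dz":0,"ax":0,"ay":0,"az":0,"jaw":0.65},
    {"dx":0.02,"dy":0,"dz":0,"ax":0,"ay":0,"az":0,"jaw":0.65},
  ],
)

```text
time: 4.9
position: [624.6, -102.9, 83.3]
tool_rot: [[0.001, 1.0, -0.0], [1.0, -0.001, 0.0], [0.0, -0.0, -1.0]]
wrist_force: [0.7, -0.2, 0.4]
gripper_width: 59.5
finger_force: 0.0
```

```bash
python3 - <<'E'
from rig import manip
import cv2
im=manip.snapshot("scene")[150:360,160:380]; cv2.imwrite("pics/scene1.png",cv2.resize(cv2.cvtColor(im,cv2.COLOR_RGB2BGR),None,fx=2.8,fy=2.8))
s=manip.read_state(); print(s['position'],s['wrist_force'])
E
```

```text
[ 624.62073684 -102.46675657   83.35942671] [ 0.31135505  0.24005248 -0.0213745 ]
```

View pics/scene1.png

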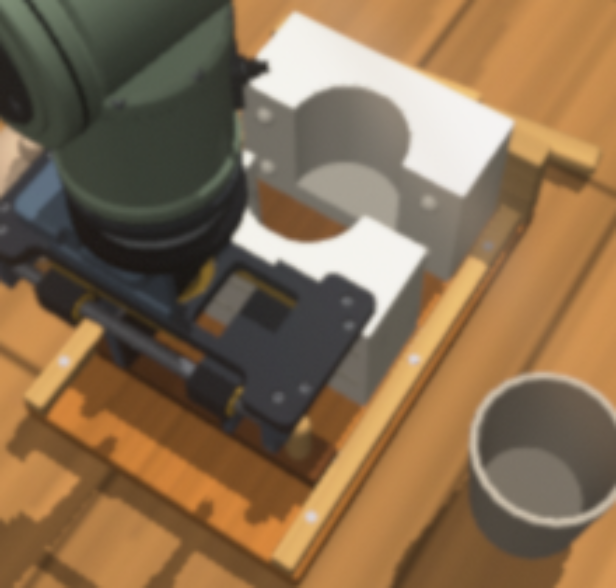

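The half has already tipped up and stands on its foot: its top is bright and level, with the front right corner at crop (428,250). I'll check where it stands.

```bash
python3 - <<'E'
from h import *
np.set_printoptions(precision=1,suppress=True)
print(pl(*S(428,250),118),pl(*S(244,157),118), pl(*S(362,403),18), pl(*S(365,216),118))
E
```

```text
[699.5  13.9 118. ] [582.7   9.7 118. ] [696.2 -42.5  18. ] [659.9  13.6 118. ]
```

Call:
step_arm(
  increments=[
    {"dx":0,"dy":0,"dz":0.06,"ax":0,"ay":0,"az":0,"jaw":0.65},
    {"dx":0,"dy":0,"dz":0.06,"ax":0,"ay":0,"az":0,"jaw":0.65},
    {"dx":0,"dy":0,"dz":0.06,"ax":0,"ay":0,"az":0,"jaw":0.65},
    {"dx":0,"dy":0,"dz":0.04,"ax":0,"ay":0,"az":0,"jaw":0.65},
    {"dx":0,"dy":0,"dz":0,"ax":0,"ay":0,"az":0,"jaw":0.65},
  ],
)

```text
time: 5.45
position: [623.7, -103.2, 48.8]
tool_rot: [[0.001, 1.0, -0.003], [1.0, -0.001, 0.001], [0.001, -0.003, -1.0]]
wrist_force: [-0.2, 0.5, -0.6]
gripper_width: 59.6
finger_force: 0.0
```

It stands upright with its front at y≈14 and its back at about -45. I'll approach its back between the pegs.

Call:
step_arm(
  increments=[
    {"dx":0.04,"dy":0,"dz":0,"ax":0,"ay":0,"az":0,"jaw":0.65},
    {"dx":0.04,"dy":0,"dz":0,"ax":0,"ay":0,"az":0,"jaw":0.65},
    {"dx":0.04,"dy":0,"dz":0,"ax":0,"ay":0,"az":0,"jaw":0.65},
    {"dx":0.04,"dy":0,"dz":0,"ax":0,"ay":0,"az":0,"jaw":0.65},
    {"dx":0.04,"dy":0,"dz":0,"ax":0,"ay":0,"az":0,"jaw":0.65},
    {"dx":0.02,"dy":0,"dz":0,"ax":0,"ay":0,"az":0,"jaw":0.65},
    {"dx":0.01,"dy":0,"dz":0,"ax":0,"ay":0,"az":0,"jaw":0.65},
    {"dx":0.01,"dy":0,"dz":0,"ax":0,"ay":0,"az":0,"jaw":0.65},
  ],
)

```text
time: 6.25
position: [624.7, -67.2, 50.5]
tool_rot: [[0.001, 1.0, 0.0], [1.0, -0.001, -0.0], [-0.0, 0.0, -1.0]]
wrist_force: [0.3, -0.4, -0.2]
gripper_width: 59.4
finger_force: 0.0
```

Call:
step_arm(
  increments=[
    {"dx":0.01,"dy":0,"dz":0,"ax":0,"ay":0,"az":0,"jaw":0.65},
    {"dx":0.01,"dy":0,"dz":0,"ax":0,"ay":0,"az":0,"jaw":0.65},
    {"dx":0.01,"dy":0,"dz":0,"ax":0,"ay":0,"az":0,"jaw":0.65},
    {"dx":0.01,"dy":0,"dz":0,"ax":0,"ay":0,"az":0,"jaw":0.65},
    {"dx":0.01,"dy":0,"dz":0,"ax":0,"ay":0,"az":0,"jaw":0.65},
    {"dx":0.01,"dy":0,"dz":0,"ax":0,"ay":0,"az":0,"jaw":0.65},
    {"dx":0.01,"dy":0,"dz":0,"ax":0,"ay":0,"az":0,"jaw":0.65},
    {"dx":0.01,"dy":0,"dz":0,"ax":0,"ay":0,"az":0,"jaw":0.65},
  ],
)

```text
time: 7.05
position: [624.8, -56.1, 50.5]
tool_rot: [[0.001, 1.0, 0.0], [1.0, -0.001, -0.001], [-0.001, 0.0, -1.0]]
wrist_force: [0.5, -5.1, 0.9]
gripper_width: 59.5
finger_force: 2.5
```

Contact at about 5 N, and the half is sliding. Continuing.

Call:
step_arm(
  increments=[
    {"dx":0.01,"dy":0,"dz":0,"ax":0,"ay":0,"az":0,"jaw":0.65},
    {"dx":0.01,"dy":0,"dz":0,"ax":0,"ay":0,"az":0,"jaw":0.65},
    {"dx":0.01,"dy":0,"dz":0,"ax":0,"ay":0,"az":0,"jaw":0.65},
    {"dx":0.01,"dy":0,"dz":0,"ax":0,"ay":0,"az":0,"jaw":0.65},
    {"dx":0.01,"dy":0,"dz":0,"ax":0,"ay":0,"az":0,"jaw":0.65},
    {"dx":0.01,"dy":0,"dz":0,"ax":0,"ay":0,"az":0,"jaw":0.65},
    {"dx":0.01,"dy":0,"dz":0,"ax":0,"ay":0,"az":0,"jaw":0.65},
    {"dx":0.01,"dy":0,"dz":0,"ax":0,"ay":0,"az":0,"jaw":0.65},
    {"dx":0.01,"dy":0,"dz":0,"ax":0,"ay":0,"az":0,"jaw":0.65},
    {"dx":0.01,"dy":0,"dz":0,"ax":0,"ay":0,"az":0,"jaw":0.65},
  ],
)

```text
time: 8.05
position: [624.7, -40.1, 50.4]
tool_rot: [[0.001, 1.0, 0.0], [1.0, -0.001, 0.0], [0.0, 0.0, -1.0]]
wrist_force: [-0.2, -5.5, 0.4]
gripper_width: 59.0
finger_force: 2.4
```

Call:
step_arm(
  increments=[
    {"dx":0.01,"dy":0,"dz":0,"ax":0,"ay":0,"az":0,"jaw":0.65},
    {"dx":0.01,"dy":0,"dz":0,"ax":0,"ay":0,"az":0,"jaw":0.65},
    {"dx":0.01,"dy":0,"dz":0,"ax":0,"ay":0,"az":0,"jaw":0.65},
    {"dx":0.01,"dy":0,"dz":0,"ax":0,"ay":0,"az":0,"jaw":0.65},
    {"dx":0.01,"dy":0,"dz":0,"ax":0,"ay":0,"az":0,"jaw":0.65},
    {"dx":0.01,"dy":0,"dz":0,"ax":0,"ay":0,"az":0,"jaw":0.65},
    {"dx":0.01,"dy":0,"dz":0,"ax":0,"ay":0,"az":0,"jaw":0.65},
  ],
)

```text
time: 8.75
position: [624.8, -29.6, 50.4]
tool_rot: [[0.001, 1.0, 0.0], [1.0, -0.001, 0.0], [0.0, 0.0, -1.0]]
wrist_force: [0.4, -4.1, -1.3]
gripper_width: 59.0
finger_force: 2.4
```

Call:
step_arm(
  increments=[
    {"dx":0.005,"dy":0,"dz":0,"ax":0,"ay":0,"az":0,"jaw":0.65},
    {"dx":0.005,"dy":0,"dz":0,"ax":0,"ay":0,"az":0,"jaw":0.65},
    {"dx":0.005,"dy":0,"dz":0,"ax":0,"ay":0,"az":0,"jaw":0.65},
    {"dx":0.005,"dy":0,"dz":0,"ax":0,"ay":0,"az":0,"jaw":0.65},
  ],
)

```text
time: 9.15
position: [624.7, -26.7, 50.4]
tool_rot: [[0.001, 1.0, 0.0], [1.0, -0.001, 0.0], [0.0, 0.0, -1.0]]
wrist_force: [0.3, -4.8, -0.4]
gripper_width: 59.4
finger_force: 2.4
```

Call:
step_arm(
  increments=[
    {"dx":0.005,"dy":0,"dz":0,"ax":0,"ay":0,"az":0,"jaw":0.65},
    {"dx":0.005,"dy":0,"dz":0,"ax":0,"ay":0,"az":0,"jaw":0.65},
  ],
)

```text
time: 9.35
position: [624.8, -25.9, 50.5]
tool_rot: [[-0.0, 1.0, 0.0], [1.0, 0.0, -0.001], [-0.001, 0.0, -1.0]]
wrist_force: [0.1, -7.3, 0.2]
gripper_width: 59.6
finger_force: 4.4
```

Call:
step_arm(
  increments=[
    {"dx":0.005,"dy":0,"dz":0,"ax":0,"ay":0,"az":0,"jaw":0.65},
  ],
)

```text
time: 9.45
position: [624.9, -25.9, 50.5]
tool_rot: [[-0.001, 1.0, 0.0], [1.0, 0.001, -0.003], [-0.003, 0.0, -1.0]]
wrist_force: [-0.1, -11.0, 0.0]
gripper_width: 59.6
finger_force: 5.8
```

Call:
step_arm(
  increments=[
    {"dx":0.005,"dy":0,"dz":0,"ax":0,"ay":0,"az":0,"jaw":0.65},
  ],
)

```text
time: 9.55
position: [624.9, -26.0, 50.5]
tool_rot: [[-0.001, 1.0, 0.0], [1.0, 0.001, -0.004], [-0.004, 0.0, -1.0]]
wrist_force: [0.3, -13.8, 0.5]
gripper_width: 59.0
finger_force: 7.0
```

The half has stopped and the force has risen to 14 N, so the faces should be together. I'll back off and look.

Call:
step_arm(
  increments=[
    {"dx":-0.02,"dy":0,"dz":0,"ax":0,"ay":0,"az":0,"jaw":0.65},
    {"dx":-0.05,"dy":0,"dz":0,"ax":0,"ay":0,"az":0,"jaw":0.65},
    {"dx":-0.1,"dy":0,"dz":0,"ax":0,"ay":0,"az":0,"jaw":0.65},
    {"dx":-0.1,"dy":0,"dz":-0.1,"ax":0,"ay":0,"az":0,"jaw":0.65},
    {"dx":0,"dy":0,"dz":-0.25,"ax":0,"ay":0,"az":0,"jaw":0.65},
    {"dx":0,"dy":0,"dz":-0.25,"ax":0,"ay":0,"az":0,"jaw":0.65},
    {"dx":-0.25,"dy":0,"dz":-0.1,"ax":0,"ay":0,"az":0,"jaw":0.65},
    {"dx":-0.3,"dy":0,"dz":0,"ax":0,"ay":0,"az":0,"jaw":0.65},
    {"dx":-0.3,"dy":0,"dz":0,"ax":0,"ay":0,"az":0,"jaw":0.65},
    {"dx":-0.3,"dy":0,"dz":0,"ax":0,"ay":0,"az":0,"jaw":0.65},
  ],
)

```text
time: 10.55
position: [624.3, -238.6, 155.8]
tool_rot: [[0.001, 1.0, 0.001], [1.0, -0.001, 0.001], [0.001, 0.001, -1.0]]
wrist_force: [0.1, 0.9, -0.0]
gripper_width: 59.3
finger_force: 0.0
```

```bash
python3 - <<'E'
from rig import manip
import cv2
im=manip.snapshot("top")[140:260,220:380]; cv2.imwrite("pics/top2.png",cv2.resize(cv2.cvtColor(im,cv2.COLOR_RGB2BGR),None,fx=5,fy=5,interpolation=cv2.INTER_CUBIC))
s=manip.read_state(); print(s['time'],s['position'],s['wrist_force'])
E
```

```text
10.6 [ 623.97314775 -246.5214317   155.35936773] [ 1.49583056 -5.38968661  0.10133862]
```

View pics/top2.png

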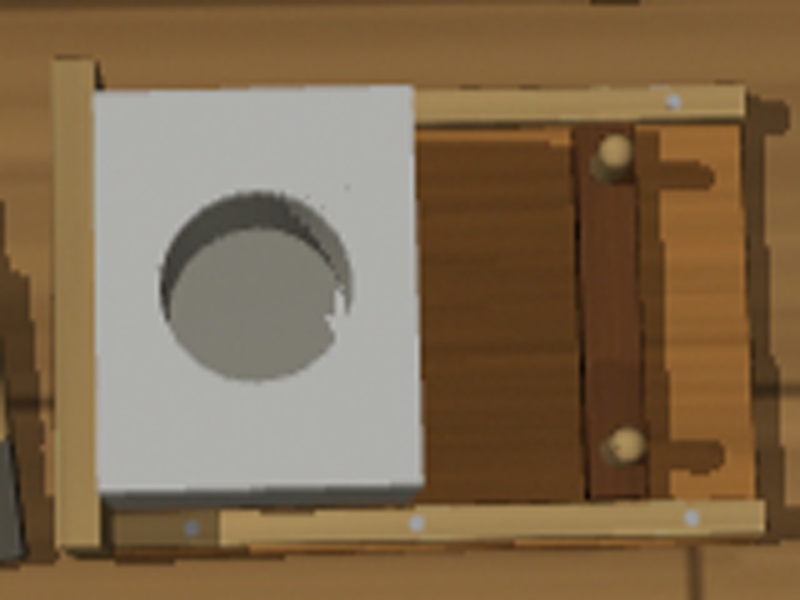

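The top view shows the mould closed. The two halves form one block from x≈93-98 to 413-424 in the crop, which is 320 px or about 120 mm, with no seam or step. The fixed half hasn't moved and the gripper is well clear.

```bash
python3 -c "
from rig import manip
print(manip.hand_in())"
```

```text
the job is handed in; nothing more can be done
None
```

I tipped the loose half onto its foot and pushed it closed against the other half. The last top view shows the mould shut with no visible gap and the fixed half unmoved, and I handed the job in at about 10.6 s; the hand-in returned no verdict.

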